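# Mount a breaker on the sloped rail

## Robot

A 6-joint arm with a two-finger parallel gripper is mounted at the origin on the work surface. World frame = base frame: x ahead of the robot, y to its left, z up, the work surface at z = 0. Lengths are in m, angles in rad, forces in N, time in s.
With the tool pointing down it reaches from about 0.35 to 0.85 m from the base axis. Payload 8.1 kg.
Tool frame: the origin (TCP) lies at the very end of the fingers, on their centre line; the grasp point (between the pads) lies 19 mm behind it; z points along the fingers, y is the direction in which the jaws open and shut (so a half turn about z gives the same grasp; the last joint's range is limited). The gripper opens to 93 mm and grips with 3 to 60 N. Pads are 15 mm wide; open, the fingers measure 128 mm over their backs; the gripper's body (75 mm by 188 mm) begins 65 mm behind the grasp point.
Start: joints at [1.141, 0.13, 1.488, -0, 1.523, -0.085], TCP at [0.203, 0.565, 0.219] pointing down, gripper open.
Joint ranges: [-2.96, 2.96], [-0.89, 2.26], [0.02, 2.5], [-1.34, 4.48], [0, 2.73], [-2.66, 2.66]. Speed limits (rad/s): [2.39, 2.39, 2.79, 3.14, 3.14, 3.14].

## Interface

Orientations are given as a rotation vector (axis times angle).
In Python, from plant import * gives the robot as it stands.
- The arm moves only by the tool apply_moves, never from a script. Its argument "commands" is one flat list of numbers, 7 for each row, row after row: the shift along the world's x, y, z in cm, then the turn, a rotation vector about the world's x, y, z in rad, then the finger opening in cm, from 0 to 9.3. A call has 1 to 8 rows; each row shifts and turns the pose as measured when the row begins; what a row does not reach is not made up. A row lasts 1/8 s, in which the tool goes at most 62.5 mm and 10.7 degrees, less where a joint would pass 70% of its speed; a pose out of reach is approached as far as the arm can. A call with a gripper value outside its range is refused whole. The fingers move at their own pace and stop on an object; "squeeze" is the grip in N (left out, the last holds). Time passes only in rows, so rows that do not move let the fingers close. It gives the time, the measured TCP pose, the force and the opening at its end, in the units of the state.
- read_state(): the state, without advancing time (a new reading comes with each control period).
- read_camera(name): name is "scene" or "side" or "wrist"; returns (picture, depth): 400x640x3 uint8, blue, green, red; 400x640 float32, m along the optical axis (not along the pixel's ray), 0 where there is no reading.
- camera_model(name): a dict with "intrinsics" (3x3 intrinsics, pixels), "R" (3x3) and "t" (3): a world point X has camera coordinates R X + t. Camera axes: x right, y down, z forward; pixel columns grow to the right and rows downward; lengths in m; the calibration is good to about 2 mm. A picture is of the moment at which its call begins: read the wrist's pose just before it. camera_model takes no time and is no camera call; for the wrist camera it gives the pose at the moment of the call.
- close_job(): hands the job in, once; it reports no verdict.
Trained networks look in the newest picture that a camera, given by its name, has taken for a name from the list of things; names that differ only in an ending like _2 or _b are one class to them, and where a whole thing is asked for, a point or a joint stands for the part that bears it (a point fixed in the world has none). Each returns a list of dicts, best first, with "conf" (0 to 1); they miss things now and then, are a little off and sometimes report something else, mostly with a low value. They report only what shows in the picture. A call takes as long as a camera call. They do not tell look-alikes from the thing itself.
- find_in(query, camera): "point" ([x, y, z] in m, in the coordinates of the camera as it stood for that picture, good to about 4 mm: the middle of the surface that is visible of it).
- cut_out(query, camera): "mask" (400x640 bool, what is visible of it).
- spot_point(query, camera): "point" ([x, y, z] in m, in the coordinates of the camera as it stood for that picture, good to about 4 mm: a listed point, or the origin of a listed thing).
The state is a dict: "t": time; "q": joint angles; "dq": joint speeds; "joint_torque": joint torques, N m; "tool_pos": TCP position; "orientation": TCP orientation; "force": force on the tool from outside, world axes, zero at the start; "wrist_torque": the same for the moment, N m; "opening": finger opening in m.
Only numpy, scipy, OpenCV 4.12 (cv2) and the standard library are available. Lean on these libraries where they do the work, as an engineer would, in place of code of your own. Each camera call takes 0.05 s, during which the arm holds its last target. There are 200 camera calls.

## Task

Mount the loose two-pole circuit breaker on the rail of the sloping panel: hang its hook over the rail's upper edge, tip its lower end down and press until the orange foot snaps under the lower edge. Leave it square on the rail, pushed snugly against the free side of the breakers already there. Do not shift that row, and leave the contactor, the screwdriver and the parts bin where they are.

Things in the scene. Friction and masses are not known exactly. Their poses are not given: they have to be found in the camera images.
- breaker: Loose white two-pole circuit breaker, blue toggles, 0.26 kg. Origin: centre of its underside (rail side). +x to its hook end, -x to its orange foot, y across its width, z out of its face. Flat-sided body x -45 to 45, y -18 to 18, z 8 to 50 mm; raised nose x -22 to 22 up to z 72 (toggles 80). Under it a notch for the rail, ceiling at z 8. Mounted, its origin is 8 mm below the rail's top, mid-width
- breaker_hook (a point): Inner upper corner of the breaker's hook slot, (17.5, 0, 8) mm in its frame. Below it, across the full width, a fixed lip, x 14 to 29 mm, its top sloping from z 5 at the slot's end wall (x 17.5) to z 3 at its tip: a flared slot 3.5 mm deep, open to -x, for the rail's 2.3 mm flange, also with the breaker tilted 20 degrees (hook end low). Mounted, this corner meets the rail's upper edge
- breaker_press (a point): On the breaker's flat shoulder at the foot end, near its outer edge, (-40, 0, 50) mm in its frame: the place to press down, clear of the nose. The shoulder is 23 mm long (x -45 to -22) and 36 mm wide; the nose beside it stands 22 mm higher
- foot (a joint): How far the orange sprung foot is pushed out (to the breaker's -x), m: 0 at rest, 0.005 at most. At rest its bevelled nose reaches 3 mm under the rail's lower flange. Hooked but not snapped, the breaker lies with the foot on the lower edge, tilted about 0.2 rad; 5 to 15 N on the shoulder snaps it. Its tab, 18 mm wide, sticks out 9 mm past the body's end, z 0.5 to 4.5 mm
- panel: Fixed metal panel 260 x 300 mm on a stand, sloping up away from the robot at 20 degrees, with a steel top-hat rail. Origin: on the rail's top, mid-width, mid-length, 92 mm above the bench. +x up the slope, y along the rail (level), z square out. Rail 35 mm wide, 280 long, 15 high; flanges 2.3 thick, 5 wide, open beneath. Grey ducts along it at x 90 to 116 and -116 to -90, tops 16 mm above the rail's top
- rail_upper_edge (a point): Middle of the rail's upper edge, top surface: (17.5, 0, 0) mm in the panel's frame. Once snapped on, the breaker slides along the rail under a few newtons when pushed mid-height or lower on its side; pushed near its top (nose) it leans and binds
- row: White breakers with black toggles and a grey end clamp, already on the rail, clamped fast: 62 mm along the rail, 90 mm across, 64 mm high over the rail's top (toggles 72). Origin: rail's top, mid-width, in the plane of the row's free side. Axes as the panel's: the row lies to +y of it, the rail is free to -y. The breaker is home with its origin 18 mm to -y of this
- contactor: Loose black and grey contactor, 80 x 45 x 85 mm, standing on the bench on one side of the stand, the breaker on the other; origin at the centre of its underside; leave alone
- screwdriver: Red-handled screwdriver, 200 mm, lying on the bench to the right of the stand (robot's -y); leave alone
- bin: Blue open bin, 100 x 150 x 50 mm, holding terminal blocks, on the bench to the left of the stand (robot's +y); leave alone
There are look-alikes about, which are no part of the job. Leave any red look-alike of the breaker alone.

How it is judged:
By the outcome, as a careful person would: the job done as asked, in the order asked, and still so for the second after the job is handed in, with the robot touching nothing.
It also fails if it takes over 67 s, if anything falls off the work surface, if the arm or the gripper's body presses on something with over 40 N, if the wrist force passes 120 N, or if a joint passes its speed limit or range.

## Working session

There is one attempt and no reset: what is moved stays moved. The work goes in short steps, Python scripts to look and compute and a tool call to move; the robot and the scene stay as the last step left them, time stands still between calls to the robot, and variables do not carry over. Pictures are saved under pics/ and viewed, about 8 in all and at most 12, crops included, and the job is handed in when it is done.

Besides the shell and the picture viewer there is one more tool, called after ">>>" as a command line: name --argument value ..., lists and objects as JSON in quotes. apply_moves: Moves the arm, as the interface text tells. Its arguments: {"type":"object","properties":{"commands":{"type":"array"},"squeeze":{"type":"number"}},"required":["commands"]}

```bash
mkdir -p pics; ls; cat > h.py <<'E'
from plant import *
import numpy as np, cv2
from scipy.spatial.transform import Rotation as Ro
def w(cam,p,m=None):
    m=m or camera_model(cam); return np.array(m["R"]).T@(np.array(p)-np.array(m["t"]))
def cloud(cam,d,m=None):
    m=m or camera_model(cam); K=np.array(m["intrinsics"]); v,u=np.mgrid[:400,:640]
    P=np.stack([(u-K[0,2])/K[0,0]*d,(v-K[1,2])/K[1,1]*d,d],-1)
    return (P-np.array(m["t"]))@np.array(m["R"])
E
python3 - <<'E'
from h import *
ims=[]
for c in ("scene","side"):
    m=camera_model(c);im,d=read_camera(c);ims.append(im);np.savez(f"/tmp/{c}.npz",im=im,d=d)
    for q in ("breaker","row","panel","contactor"):
        for r in spot_point(q,c)[:3]: 
            p=w(c,r["point"],m); K=np.array(m["intrinsics"]); x=K@np.array(r["point"]); print(c,q,round(r["conf"],2),p.round(3),(x[:2]/x[2]).round())
    cv2.imwrite(f"pics/{c}.png",im)
print(read_state())
E
```

```text
pics
scene breaker 0.97 [ 0.219  0.274 -0.002] [365. 164.]
scene breaker 0.92 [ 0.496  0.285 -0.005] [388. 218.]
scene breaker 0.85 [0.351 0.211 0.001] [356. 189.]
scene row 0.86 [0.592 0.072 0.095] [327. 222.]
side breaker 0.81 [0.495 0.279 0.001] [315. 178.]
side breaker 0.8 [ 0.219  0.274 -0.002] [233. 194.]
side breaker 0.76 [ 0.288  0.488 -0.001] [244. 153.]
side row 0.92 [0.589 0.073 0.092] [364. 190.]
side panel 0.68 [0.579 0.017 0.096] [368. 202.]
side contactor 0.7 [ 0.492 -0.283  0.005] [375. 314.]
{'t': 0.5, 'q': array([ 1.14060677e+00,  1.30415856e-01,  1.48821892e+00,  2.35966372e-05,
        1.52300041e+00, -8.54206218e-02]), 'dq': array([-0.00152991, -0.00102881, -0.0026107 ,  0.00075293,  0.0022327 ,
        0.00088612]), 'joint_torque': array([-3.79879311e-04, -5.59178782e+01, -4.91568911e+01,  7.67845055e-02,
        2.41958897e-02, -4.80324695e-05]), 'tool_pos': array([0.20276747, 0.56469358, 0.21861534]), 'orientation': array([-5.38879520e-01, -3.09499627e+00,  5.51724987e-05]), 'force': array([-0.49243632, -0.38629663,  0.13698451]), 'wrist_torque': array([-0.01593175, -0.01080386,  0.04436515]), 'opening': 0.09280143882135487}
```

View pics/scene.png

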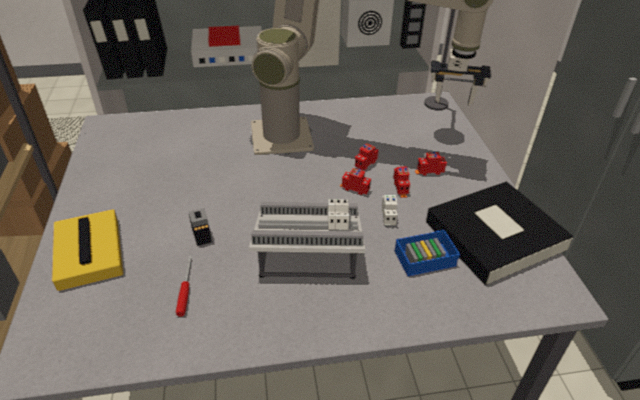

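View pics/side.png

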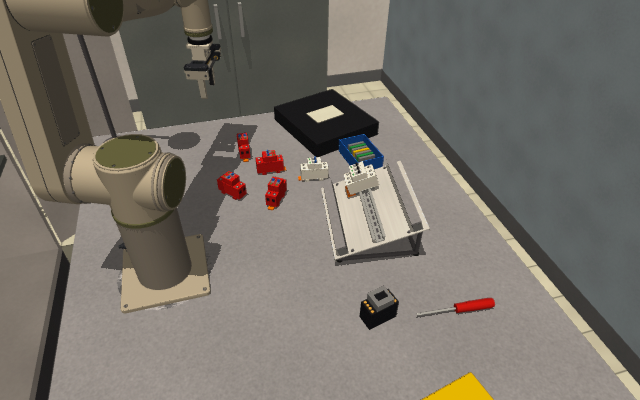

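```bash
python3 - <<'E'
from h import *
s=np.load("/tmp/scene.npz");t=np.load("/tmp/side.npz")
a=cv2.resize(s["im"][185:235,365:415],(400,400),interpolation=2);b=cv2.resize(t["im"][150:190,290:340],(400,320),interpolation=2)
b=cv2.copyMakeBorder(b,0,80,0,0,0);cv2.imwrite("pics/crop.png",np.hstack([a,b]))
for c,z in(("scene",s),("side",t)):
    P=cloud(c,z["d"]);X,Y,Z=np.moveaxis(P,-1,0);ok=z["d"]>0
    m=ok&(abs(X-.495)<.08)&(abs(Y-.285)<.05)&(Z>.03)&(Z<.1)
    q=P[m];print(c,m.sum(),q.min(0).round(3),q.max(0).round(3))
    m2=m&(Z<.056)&(Z>.04)
    if m.sum()>10: print(np.array(cv2.minAreaRect((q[:,:2]*1000).astype(np.float32)),dtype=object))
    # panel: rail top, fit plane of plate pts
    m=ok&(abs(X-.6)<.2)&(abs(Y)<.2)&(Z>.02)&(Z<.25);q=P[m]
    print(q.min(0).round(3),q.max(0).round(3),cv2.minAreaRect((q[:,:2]*1000).astype(np.float32)))
    m=ok&(abs(X-.6)<.08)&(Y<.03)&(Y>-.1)&(Z>.02)&(Z<.25);q=P[m]
    A=np.c_[q[:,:2],np.ones(len(q))];co=np.linalg.lstsq(A,q[:,2],rcond=None)[0];print("plane",co,np.degrees(np.arctan2(co[1],co[0])),np.degrees(np.arctan(np.hypot(*co[:2]))))
    for q in ("row",):
        pass
E
```

```text
scene 328 [0.458 0.259 0.03 ] [0.547 0.303 0.082]
[(503.0423889160156, 283.078369140625)
 (37.268646240234375, 86.4080581665039) 81.5280532836914]
[ 0.448 -0.149  0.02 ] [0.737 0.187 0.161] ((590.9129638671875, 18.731277465820312), (300.32696533203125, 255.66017150878906), 80.75544738769531)
plane [ 0.522473   -0.04049477 -0.21673229] -4.431904005200155 27.656333955774617
side 384 [0.446 0.257 0.03 ] [0.539 0.308 0.079]
[(493.25555419921875, 281.51068115234375)
 (44.66571807861328, 91.15019989013672) 80.41395568847656]
[ 0.441 -0.151  0.021] [0.731 0.186 0.161] ((586.2562255859375, 17.825454711914062), (308.29241943359375, 247.7222137451172), 80.68263244628906)
plane [ 0.47751009 -0.07888495 -0.19700942] -9.380572753564849 25.82615344668028
```

View pics/crop.png

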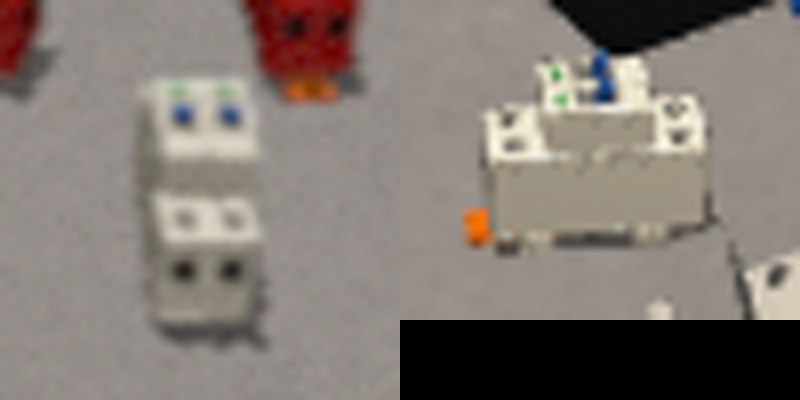

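White (390,210 scene) with blue toggles and its orange foot towards the robot is the loose breaker. The look-alikes are the red ones at (367,155), (355,182), (401,180) and (432,163), plus the white row with black toggles at (338,213). The panel and the breaker both have a yaw of about -9°.

>>> apply_moves --commands '[4.2,-4,0,0,0,0.05,9.3,4.2,-4,0,0,0,0.05,9.3,4.2,-4,0,0,0,0.05,9.3,4.2,-4,0,0,0,0.04,9.3,4.2,-4,0,0,0,0,9.3,4.2,-4,0,0,0,0,9.3,4.0,-4,0,0,0,0,9.3,0,0,0,0,0,0,9.3]' --squeeze 30

```text
t: 1.5
tool_pos: [0.5016, 0.2754, 0.2196]
orientation: [0.227, 3.131, 0.003]
force: [-0.4, 0.3, -0.1]
opening: 0.093
```

```bash
cat >> h.py <<'E'
def st():
    s=read_state();R=Ro.from_rotvec(s["orientation"]).as_matrix()
    print("t",round(s["t"],2),"tcp",s["tool_pos"].round(4),"ty",R[:,1].round(3),"tz",R[:,2].round(3),"F",s["force"].round(1),"op",round(s["opening"],4));return s,R
E
python3 - <<'E'
from h import *
s,R=st();m=camera_model("wrist");im,d=read_camera("wrist");cv2.imwrite("pics/w1.png",im);np.savez("/tmp/w1.npz",im=im,d=d)
print("cam",-(np.array(m["R"]).T@np.array(m["t"])))
P=cloud("wrist",d,m)
for q in("breaker","foot","breaker_hook","row"):
    for r in spot_point(q,"wrist")[:2]: print(q,r["conf"],w("wrist",r["point"],m).round(4))
X,Y,Z=np.moveaxis(P,-1,0)
k=(d>0)&(abs(X-.495)<.09)&(abs(Y-.285)<.05)
for lo,hi in((.025,.06),(.044,.056),(.062,.076)):
    q=P[k&(Z>lo)&(Z<hi)]
    if len(q)>20: print(lo,len(q),cv2.minAreaRect((q[:,:2]*1000).astype(np.float32)),np.median(q[:,2]))
E
```

```text
t 1.5 tcp [0.5016 0.2754 0.2196] ty [0.144 0.99  0.002] tz [ 0.003  0.002 -1.   ] F [-0.4  0.3 -0.1] op 0.093
cam [0.43407202 0.28480351 0.38563082]
breaker 0.85 [0.3544 0.2109 0.0011]
breaker 0.7 [0.4949 0.2866 0.0009]Traceback (most recent call last):
  File "<stdin>", line 6, in <module>
ValueError: it knows: bin, breaker, breaker_hook, breaker_press, contactor, panel, rail_upper_edge, row, screwdriver
```

View pics/w1.png

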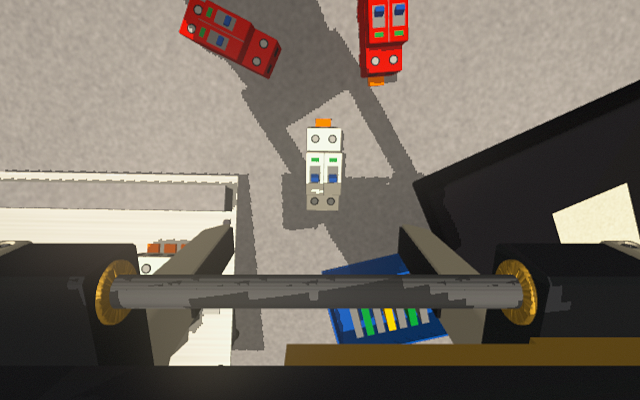

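```bash
python3 - <<'E'
from h import *
m=camera_model("wrist");z=np.load("/tmp/w1.npz");d=z["d"];im=z["im"]
P=cloud("wrist",d,m);X,Y,Z=np.moveaxis(P,-1,0)
k=(d>0)&(abs(X-.495)<.09)&(abs(Y-.285)<.05)
for lo,hi in((.025,.09),(.044,.056),(.066,.076)):
    q=P[k&(Z>lo)&(Z<hi)];print(lo,len(q),cv2.minAreaRect((q[:,:2]*1000).astype(np.float32)),np.median(q[:,2]))
hs=cv2.cvtColor(im,cv2.COLOR_BGR2HSV);o=k&(hs[...,0]<20)&(hs[...,1]>150)&(Z<.03);print("foot",o.sum(),P[o].mean(0))
for n in("breaker","breaker_press","breaker_hook"):
    read_camera("wrist")
    for r in spot_point(n,"wrist")[:3]: print(n,round(r["conf"],2),w("wrist",r["point"],m).round(4))
E
```

```text
0.025 2856 ((490.75909423828125, 287.5833435058594), (35.9853515625, 90.25975799560547), 81.06199645996094) 0.07092602040711543
0.044 1269 ((490.9638671875, 287.5511474609375), (35.9853515625, 89.84519958496094), 81.06199645996094) 0.05008514479643482
0.066 1420 ((490.8399658203125, 287.85595703125), (35.441795349121094, 43.639984130859375), 81.45744323730469) 0.07204263568316477
foot 120 [0.44299984 0.29547682 0.00618183]
breaker 0.86 [0.356  0.3643 0.0033]
breaker 0.74 [ 0.4968  0.2845 -0.0021]
breaker 0.63 [0.3527 0.2116 0.002 ]
breaker_press 0.97 [0.3999 0.3613 0.0494]
breaker_press 0.92 [0.4564 0.292  0.0511]
breaker_press 0.86 [0.3223 0.1766 0.0497]
breaker_hook 0.86 [0.3559 0.2271 0.0059]
breaker_hook 0.6 [0.3426 0.3652 0.0103]
```

>>> apply_moves --commands '[-1.1,1.2,-4,0,0,-0.01,9.3,0,0,-4.5,0,0,0,9.3,0,0,-4,0,0,0,9.3,0,0,-4,0,0,0,9.3,0,0,-2,0,0,0,9.3,0,0,0,0,0,0,9.3]'

```text
t: 2.65
tool_pos: [0.484, 0.2966, 0.0317]
orientation: [0.22, 3.128, 0.009]
force: [-1.0, 0.9, 0.2]
opening: 0.0928
```

>>> apply_moves --commands '[0.7,-0.9,-1.0,0,0,0,9.3,0,0,0,0,0,0,9.3,0,0,0,0,0,0,9.3]'

```text
t: 3.02
tool_pos: [0.4934, 0.2884, 0.0242]
orientation: [0.218, 3.124, 0.012]
force: [-0.3, 0.4, 0.5]
opening: 0.0932
```

>>> apply_moves --commands '[-0.2,0,-0.8,0,0,-0.015,9.3,0,0,0,0,0,0,9.3,0,0,0,0,0,0,3.0,0,0,0,0,0,0,3.0,0,0,0,0,0,0,3.0,0,0,0,0,0,0,3.0,0,0,0,0,0,0,3.0,0,0,0,0,0,0,3.0]' --squeeze 40

```text
t: 4.03
tool_pos: [0.492, 0.2886, 0.0171]
orientation: [0.243, 3.121, 0.013]
force: [-0.9, -3.0, 1.2]
opening: 0.0377
```

```bash
python3 -c "
from h import *
st()"
```

```text
t 4.03 tcp [0.492  0.2886 0.0171] ty [0.155 0.988 0.009] tz [ 0.012  0.007 -1.   ] F [-0.9 -3.   1.2] op 0.0377
```

>>> apply_moves --commands '[0,0,3,0,0,0,3.0,0,0,6,0,0,0,3.0,0,0,6,0,0,0,3.0,0,0,6,0,0,0,3.0,0,-5,2,0,0,0,3.0,0,-6,2,0,0,0,3.0,0,-6,0,0,0,0,3.0,0,-6,0,0,0,0,3.0]'

```text
t: 5.03
tool_pos: [0.4855, 0.0542, 0.2697]
orientation: [0.231, 3.129, 0.005]
force: [1.6, -0.6, -2.3]
opening: 0.0359
```

>>> apply_moves --commands '[0,-5,0,0,0,0,3.0,0,0,0,0,0,0,3.0,0,0,0,0,0,0,3.0]'

```text
t: 5.4
tool_pos: [0.4843, -0.0009, 0.2685]
orientation: [0.241, 3.129, 0.005]
force: [0.0, 0.9, -2.7]
opening: 0.0357
```

```bash
python3 - <<'E'
from h import *
s,R=st();m=camera_model("wrist");im,d=read_camera("wrist");cv2.imwrite("pics/w2.png",im);np.savez("/tmp/w2.npz",im=im,d=d,R=m["R"],t=m["t"])
for q in("row","rail_upper_edge","panel","breaker_hook"):
    for r in spot_point(q,"wrist")[:2]: print("wrist",q,round(r["conf"],2),w("wrist",r["point"],m).round(4))
for c in("scene","side"):
    im,d=read_camera(c);np.savez(f"/tmp/{c}2.npz",im=im,d=d)
    for q in("row","rail_upper_edge","panel","breaker_hook"):
        for r in spot_point(q,c)[:2]: print(c,q,round(r["conf"],2),w(c,r["point"]).round(4))
E
```

```text
t 5.4 tcp [ 0.4843 -0.0009  0.2685] ty [0.153 0.988 0.003] tz [ 0.003  0.003 -1.   ] F [ 0.   0.9 -2.7] op 0.0357
wrist row 0.79 [0.5899 0.0738 0.0925]
wrist panel 0.69 [ 0.4888 -0.0007  0.2538]
wrist breaker_hook 0.79 [0.3443 0.3619 0.0098]
wrist breaker_hook 0.68 [0.3576 0.2279 0.0045]
scene row 0.75 [0.5905 0.0725 0.0968]
scene rail_upper_edge 0.8 [0.5961 0.0168 0.0934]
scene panel 0.71 [0.5832 0.0204 0.089 ]
scene panel 0.71 [ 0.4989 -0.2902 -0.0007]
scene breaker_hook 0.84 [0.2344 0.2622 0.0083]
scene breaker_hook 0.79 [ 0.5017 -0.0019  0.2635]
side row 0.94 [0.5867 0.0749 0.0915]
side rail_upper_edge 0.9 [0.5959 0.0163 0.0975]
side panel 0.57 [0.5784 0.0193 0.0936]
side breaker_hook 0.85 [ 0.5046 -0.0018  0.2595]
side breaker_hook 0.8 [0.3598 0.2242 0.0052]
```

View pics/w2.png

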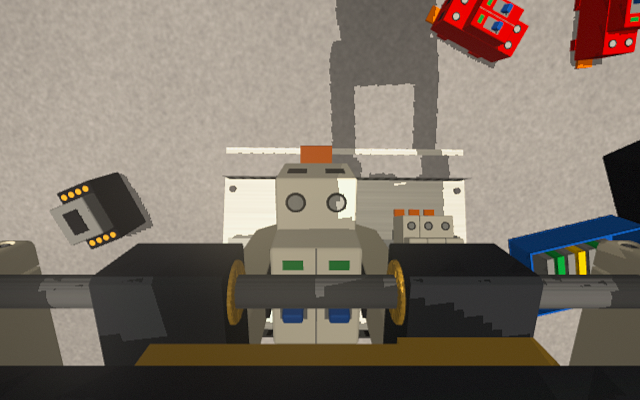

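>>> apply_moves --commands '[4,0,3,0,0,0,3.0,4,0,3,0,0,0,3.0,4,0,2,0,0,0,3.0,2,0,0,0,0,0,3.0,0,0,0,0,0,0,3.0,0,0,0,0,0,0,3.0]'

```text
t: 6.9
tool_pos: [0.6252, -0.0012, 0.347]
orientation: [-0.241, -3.128, -0.004]
force: [-0.5, 0.5, -2.2]
opening: 0.0359
```

```bash
python3 - <<'E'
from h import *
s,R=st();m=camera_model("wrist");im,d=read_camera("wrist");cv2.imwrite("pics/w3.png",im);np.savez("/tmp/w3.npz",im=im,d=d,R=m["R"],t=m["t"])
for q in("row","rail_upper_edge","panel"):
    for r in spot_point(q,"wrist")[:2]: print("wrist",q,round(r["conf"],2),w("wrist",r["point"],m).round(4))
P=cloud("wrist",d,m);z=np.load("/tmp/scene.npz");z2=np.load("/tmp/side.npz")
for n,Q,dd in(("w",P,d),("scene",cloud("scene",z["d"]),z["d"]),("side",cloud("side",z2["d"]),z2["d"])):
    for psi in(-8.8,):
        Rp=(Ro.from_euler("z",psi,degrees=True)*Ro.from_euler("y",-20,degrees=True)).as_matrix()
        L=(Q-[.585,.018,.092])@Rp;x,y,zz=np.moveaxis(L,-1,0);ok=(dd>0)
        k=ok&(abs(x)<.05)&(y>-.14)&(y<.035)&(abs(zz)<.006)
        q=L[k]
        if len(q)<30: print(n,len(q));continue
        A=np.c_[q[:,:2],np.ones(len(q))];print(n,k.sum(),"top plane",np.linalg.lstsq(A,q[:,2],rcond=None)[0].round(4),"z med",np.median(q[:,2]))
        print(" rect",cv2.minAreaRect((q[:,:2]*1000).astype(np.float32)))
        for b in np.arange(-.14,.035,.025):
            g=q[(q[:,1]>b)&(q[:,1]<b+.025)]
            if len(g)>5: print("  ",round(b,3),np.percentile(g[:,0],[2,98]).round(4),np.median(g[:,2]).round(4))
        k=ok&(abs(x)<.05)&(y>.02)&(y<.15)&(zz>.03)&(zz<.08);q=L[k]
        print(" row",k.sum(),q.min(0).round(4),q.max(0).round(4),np.percentile(q[:,1],[2,98]).round(4))
        k=k&(zz>.058)&(zz<.068);q=L[k]
        if len(q)>9:print(" rowtop",k.sum(),np.percentile(q[:,1],[0,2,98,100]).round(4),cv2.minAreaRect((q[:,:2]*1000).astype(np.float32)),np.median(q[:,2]))
E
```

```text
t 6.9 tcp [ 0.6252 -0.0012  0.347 ] ty [0.153 0.988 0.002] tz [-0.004  0.003 -1.   ] F [-0.5  0.5 -2.2] op 0.0359
wrist row 0.75 [0.5895 0.0756 0.0911]
wrist rail_upper_edge 0.61 [0.595  0.0156 0.0964]
wrist panel 0.86 [0.5773 0.0196 0.0885]
w 1730 top plane [ 0.0261 -0.0039  0.0013] z med 0.0017119063142245474
 rect ((-5.339639663696289, -51.75776672363281), (173.10455322265625, 35.82537841796875), 89.4248046875)
   -0.14 [-0.0233  0.0116] 0.0019
   -0.115 [-0.0222  0.0116] 0.002
   -0.09 [-0.0223  0.0115] 0.0019
   -0.065 [-0.0224  0.0121] 0.0017
   -0.04 [-0.0226  0.0126] 0.0017
   -0.015 [-0.0224  0.0127] 0.0015
   0.01 [-0.0212  0.0128] 0.0016
 row 3900 [-0.0492  0.0571  0.03  ] [0.0419 0.1188 0.0744] [0.0576 0.1105]
 rowtop 1848 [0.0575 0.058  0.1102 0.1116] ((-3.6136035919189453, 84.56924438476562), (54.100982666015625, 44.34193420410156), 89.72763061523438) 0.06541657510314147
scene 340 top plane [ 0.02    0.0068 -0.0013] z med -0.0013405464797566415
 rect ((-3.6294593811035156, -51.31616973876953), (172.97315979003906, 46.53102493286133), 89.30423736572266)
   -0.14 [-0.0213
[... 429 characters left out ...]
 3.426539659500122) 0.06353068010220365
side 248 top plane [ 0.0068 -0.0031  0.0012] z med 0.0013937817400863448
 rect ((-4.71641731262207, -52.50630187988281), (172.71324157714844, 34.88217544555664), 89.49579620361328)
   -0.14 [-0.0224  0.0116] 0.0019
   -0.115 [-0.0224  0.0116] 0.0013
   -0.09 [-0.0217  0.0124] 0.0016
   -0.065 [-0.0217  0.0124] 0.0008
   -0.04 [-0.0215  0.0124] 0.0015
   -0.015 [-0.0211  0.0118] 0.0011
   0.01 [-0.0212  0.0133] 0.0013
 row 555 [-0.0489  0.0528  0.03  ] [0.0415 0.1133 0.0735] [0.0538 0.109 ]
 rowtop 185 [0.0536 0.0558 0.1103 0.1127] ((-3.4711437225341797, 83.15670776367188), (44.063697814941406, 58.63167953491211), 0.6918140649795532) 0.06458974802285028
```

View pics/w3.png

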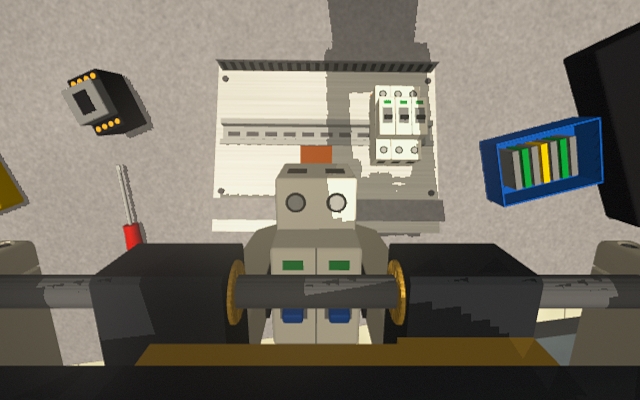

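```bash
python3 - <<'E'
from h import *
s,R=st();z=np.load("/tmp/w3.npz");m={k:z[k] for k in("R","t")};m["intrinsics"]=camera_model("wrist")["intrinsics"]
P=cloud("wrist",z["d"],m)
tx=np.cross(R[:,1],R[:,2]);print("tx",tx.round(4))
B=np.c_[-tx if tx[0]<0 else tx,R[:,1]*(1 if R[1,1]>0 else -1),-R[:,2]]
L=(P-s["tool_pos"])@B;x,y,zz=np.moveaxis(L,-1,0)
k=(z["d"]>0)&(abs(y)<.017)&(x>-.06)&(x<-.022)&(zz>.025)&(zz<.04)
q=L[k];print(k.sum(),q.min(0).round(4),q.max(0).round(4),cv2.minAreaRect((q[:,:2]*1000).astype(np.float32)),np.median(q[:,2]))
A=np.c_[q[:,:2],np.ones(len(q))];print(np.linalg.lstsq(A,q[:,2],rcond=None)[0])
for n,u in(("nose",(abs(y)<.017)&(abs(x)<.03)&(zz>.045)&(zz<.07)),("foot",(abs(y)<.02)&(x<-.035)&(x>-.07)&(zz<.0)&(zz>-.03))):
    q=L[(z["d"]>0)&u]
    if len(q): print(n,len(q),np.percentile(q,[1,50,99],axis=0).round(4))
E
```

```text
t 7.1 tcp [ 0.625  -0.0011  0.3474] ty [0.153 0.988 0.002] tz [-0.003  0.003 -1.   ] F [ 0.7 -0.9 -3.2] op 0.036
tx [-0.9882  0.153   0.0034]
3472 [-0.0416 -0.017   0.025 ] [-0.022   0.017   0.0343] ((-31.805448532104492, 0.001735687255859375), (33.99664306640625, 19.60392189025879), 89.96690368652344) 0.03189662703412209
[0.05847912 0.00056383 0.03363716]
nose 5935 [[-0.0185 -0.0166  0.0458]
 [-0.0073  0.0001  0.0536]
 [ 0.025   0.0167  0.0615]]
foot 723 [[-0.0508 -0.0161 -0.0154]
 [-0.0447  0.0001 -0.0133]
 [-0.0411  0.0152 -0.0003]]
```

```bash
cat >> h.py <<'E'
PSI=-9.3
Rp=(Ro.from_euler("z",PSI,degrees=True)*Ro.from_euler("y",-20,degrees=True)).as_matrix()
R0=(Ro.from_euler("z",-8.8,degrees=True)*Ro.from_euler("y",-20,degrees=True)).as_matrix()
O=np.array([.585,.018,.092])+R0@[-.0052,.0,.0016]   # panel frame, y=0 ad hoc; row face y~.0565
HK=np.array([.0205,0,-.0095])                        # hook corner in B axes from TCP
def toolB(R):
    tx=np.cross(R[:,1],R[:,2]); return np.c_[-tx,R[:,1],-R[:,2]]
def rep(hk=HK):
    s,R=st();B=toolB(R);p=(s["tool_pos"]+B@hk-O)@Rp
    r=Ro.from_matrix(Rp.T@B).as_rotvec()
    print("hook in panel mm",(p*1e3).round(1),"tcp in panel",((s["tool_pos"]-O)@Rp*1e3).round(1),"rel rot deg",np.degrees(r).round(1),"Fpanel",(s["force"]@Rp).round(1));return s,R,B,p
def go(target,rot_deg=None,hk=HK):
    "shift/turn for hook to panel mm target; rot_deg = rel rot about panel y"
    s,R,B,p=rep(hk);Bt=B if rot_deg is None else Rp@Ro.from_euler("y",rot_deg,degrees=True).as_matrix()
    tcp=O+Rp@(np.array(target)/1e3)-Bt@hk
    print("shift cm",((tcp-s["tool_pos"])*100).round(2),"turn",Ro.from_matrix(Bt@B.T).as_rotvec().round(3))
E
python3 - <<'E'
from h import *
print(Rp.round(3),O)
go([25.5,-5,60],15)
go([25.5,-5,8],15)
E
```

```text
[[ 0.927  0.162 -0.338]
 [-0.152  0.987  0.055]
 [ 0.342  0.     0.94 ]] [0.57963033 0.01883127 0.091725  ]
t 7.1 tcp [ 0.625  -0.0011  0.3474] ty [0.153 0.988 0.002] tz [-0.003  0.003 -1.   ] F [ 0.7 -0.9 -3.2] op 0.036
hook in panel mm [148.5 -12.1 207.8] tcp in panel [132.6 -12.3 223.8] rel rot deg [ 0.2 20.2  0.5] Fpanel [-0.3 -0.7 -3.3]
shift cm [ -6.38   1.79 -18.28] turn [-0.017 -0.089 -0.009]
t 7.1 tcp [ 0.625  -0.0011  0.3474] ty [0.153 0.988 0.002] tz [-0.003  0.003 -1.   ] F [ 0.7 -0.9 -3.2] op 0.036
hook in panel mm [148.5 -12.1 207.8] tcp in panel [132.6 -12.3 223.8] rel rot deg [ 0.2 20.2  0.5] Fpanel [-0.3 -0.7 -3.3]
shift cm [ -4.62   1.5  -23.17] turn [-0.017 -0.089 -0.009]
```

>>> apply_moves --commands '[-3.2,0.9,-4,-0.008,-0.045,-0.005,3.0,-3.2,0.9,-4,-0.008,-0.045,-0.005,3.0,0,0,-4,0,0,0,3.0,0,0,-4,0,0,0,3.0,0,0,-2,0,0,0,3.0,0,0,0,0,0,0,3.0,0,0,0,0,0,0,3.0]'

```text
t: 7.98
tool_pos: [0.5555, 0.0175, 0.1629]
orientation: [0.25, 3.039, -0.01]
force: [-0.9, 0.2, -3.0]
opening: 0.036
```

```bash
python3 -c "
from h import *
go([25.5,-5,8],15)"
```

```text
t 7.97 tcp [0.5555 0.0175 0.1629] ty [0.163 0.987 0.001] tz [ 0.091 -0.014 -0.996] F [-0.9  0.2 -3. ] op 0.036
hook in panel mm [19.6 -5.3 60.6] tcp in panel [ 2.2 -5.2 75. ] rel rot deg [ 0.  14.7 -0.1] Fpanel [-1.9  0.1 -2.5]
shift cm [ 2.33 -0.36 -4.73] turn [-0.     0.006  0.002]
```

>>> apply_moves --commands '[1.2,-0.2,-1,0,0,0,3.0,1.1,-0.15,-1,0,0,0,3.0,0,0,-2,0,0,0,3.0,0,0,-0.5,0,0,0,3.0,0,0,0,0,0,0,3.0,0,0,0,0,0,0,3.0]'

```text
t: 8.72
tool_pos: [0.5843, 0.0135, 0.1243]
orientation: [0.249, 3.028, -0.01]
force: [0.4, -1.3, -3.0]
opening: 0.0358
```

```bash
python3 - <<'E'
from h import *
go([25.5,-5,-2],15)
im,d=read_camera("side");cv2.imwrite("pics/s3.png",cv2.resize(im[150:270,310:450],(700,600),interpolation=2))
E
```

```text
t 8.72 tcp [0.5843 0.0135 0.1243] ty [0.163 0.987 0.002] tz [ 0.102 -0.015 -0.995] F [ 0.4 -1.3 -3. ] op 0.0358
hook in panel mm [33.9 -4.6 14.6] tcp in panel [16.3 -4.5 28.8] rel rot deg [ 0.1 14.1 -0.1] Fpanel [-0.5 -1.2 -3. ]
shift cm [-0.21 -0.01 -1.81] turn [0.001 0.016 0.002]
```

View pics/s3.png

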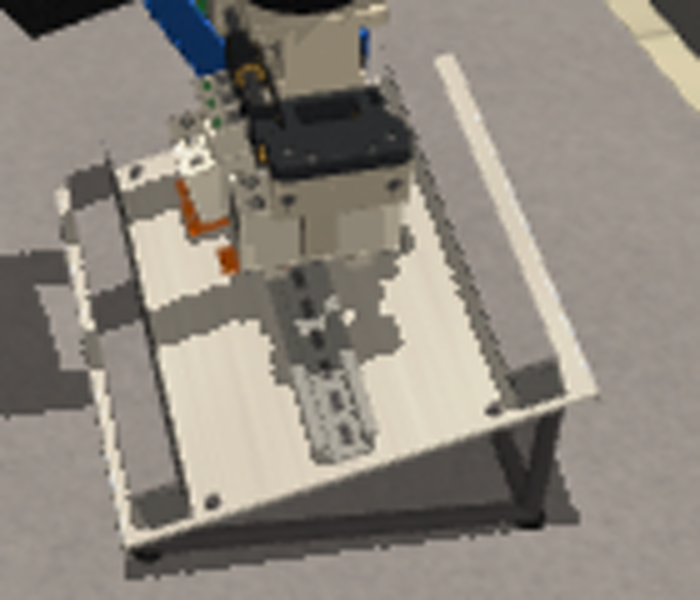

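>>> apply_moves --commands '[0,0,-0.5,0,0,0,3.0,0,0,-0.5,0,0,0,3.0,0,0,-0.2,0,0,0,3.0,0,0,0,0,0,0,3.0]'

```text
t: 9.28
tool_pos: [0.5848, 0.0134, 0.1126]
orientation: [0.249, 3.026, -0.01]
force: [0.0, 0.5, -2.6]
opening: 0.0357
```

```bash
python3 -c "
from h import *
rep()"
```

```text
t 9.28 tcp [0.5848 0.0134 0.1126] ty [0.163 0.987 0.002] tz [ 0.104 -0.015 -0.994] F [ 0.   0.5 -2.6] op 0.0357
hook in panel mm [30.3 -4.5  3.4] tcp in panel [12.7 -4.5 17.5] rel rot deg [ 0.1 14.  -0.1] Fpanel [-0.9  0.5 -2.5]
```

>>> apply_moves --commands '[-0.1,0,-0.2,0,0,0,3.0,-0.1,0,-0.2,0,0,0,3.0,0,0,-0.1,0,0,0,3.0,0,0,0,0,0,0,3.0]'

```text
t: 9.78
tool_pos: [0.583, 0.0134, 0.1079]
orientation: [0.249, 3.026, -0.009]
force: [-0.3, -0.2, -2.3]
opening: 0.0357
```

```bash
python3 -c "
from h import *
rep()"
```

```text
t 9.78 tcp [0.583  0.0134 0.1079] ty [0.163 0.987 0.002] tz [ 0.105 -0.015 -0.994] F [-0.3 -0.2 -2.3] op 0.0357
hook in panel mm [27.  -4.8 -0.4] tcp in panel [ 9.4 -4.8 13.8] rel rot deg [ 0.1 13.9 -0.1] Fpanel [-1.1 -0.2 -2.1]
```

>>> apply_moves --commands '[0,0,-0.12,0,0,0,3.0,0,0,-0.12,0,0,0,3.0,0,0,-0.0,0,0,0,3.0]'

```text
t: 10.15
tool_pos: [0.5841, 0.0135, 0.1081]
orientation: [0.248, 3.023, -0.009]
force: [-0.3, 0.0, -2.5]
opening: 0.0353
```

```bash
python3 -c "
from h import *
rep()"
```

```text
t 10.15 tcp [0.5841 0.0135 0.1081] ty [0.163 0.987 0.003] tz [ 0.107 -0.015 -0.994] F [-0.3  0.  -2.5] op 0.0353
hook in panel mm [28.2 -4.6 -0.5] tcp in panel [10.5 -4.6 13.6] rel rot deg [ 0.1 13.8 -0.1] Fpanel [-1.1 -0.  -2.2]
```

>>> apply_moves --commands '[-0.1,0,-0.3,0,0,0,3.0,0,0,0,0,0,0,3.0]'

```text
t: 10.4
tool_pos: [0.5849, 0.0134, 0.1083]
orientation: [0.248, 3.019, -0.009]
force: [-0.4, 0.1, -2.5]
opening: 0.0357
```

```bash
python3 -c "
from h import *
rep()"
```

```text
t 10.4 tcp [0.5849 0.0134 0.1083] ty [0.163 0.987 0.003] tz [ 0.112 -0.015 -0.994] F [-0.4  0.1 -2.5] op 0.0357
hook in panel mm [29.1 -4.5 -0.5] tcp in panel [11.4 -4.5 13.5] rel rot deg [ 0.2 13.5 -0.1] Fpanel [-1.3  0.1 -2.2]
```

```bash
python3 - <<'E'
from h import *
s=read_state();print(s["q"].round(3),s["dq"].round(3),s["joint_torque"].round(1),s["wrist_torque"].round(2))
im,d=read_camera("wrist");cv2.imwrite("pics/w4.png",im)
rep()
P=cloud("wrist",d)
E
```

```text
[-0.059  0.06   1.773 -0.009  1.196 -1.463] [-0.001 -0.003 -0.006 -0.    -0.     0.   ] [  0.  -52.1 -48.9  -0.1  -0.7  -0. ] [0.08 0.09 0.  ]
t 10.45 tcp [0.5849 0.0134 0.1081] ty [0.163 0.987 0.003] tz [ 0.112 -0.015 -0.994] F [0.8 0.2 0.2] op 0.0357
hook in panel mm [29.  -4.5 -0.7] tcp in panel [11.3 -4.5 13.3] rel rot deg [ 0.2 13.5 -0.1] Fpanel [ 0.8  0.3 -0.1]
```

View pics/w4.png

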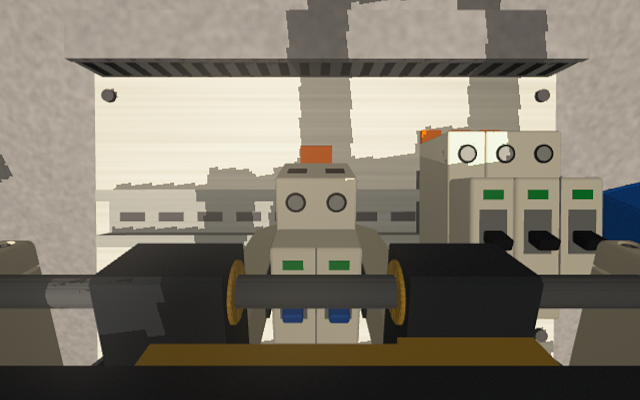

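>>> apply_moves --commands '[-0.35,0.05,-0.05,0,0,0,3.0,-0.35,0.05,-0.05,0,0,0,3.0,0,0,0,0,0,0,3.0]'

```text
t: 10.82
tool_pos: [0.5769, 0.0145, 0.106]
orientation: [0.248, 3.02, -0.009]
force: [-1.4, -0.2, 0.9]
opening: 0.0358
```

```bash
python3 -c "
from h import *
rep()"
```

```text
t 10.82 tcp [0.5769 0.0145 0.106 ] ty [0.163 0.987 0.003] tz [ 0.11  -0.015 -0.994] F [-1.4 -0.2  0.9] op 0.0358
hook in panel mm [20.7 -4.8  0.1] tcp in panel [ 3.  -4.8 14.1] rel rot deg [ 0.2 13.6 -0.1] Fpanel [-0.9 -0.4  1.3]
```

>>> apply_moves --commands '[-0.3,0.05,-0.05,0,0,0,3.0,0,0,0,0,0,0,3.0]'

```text
t: 11.08
tool_pos: [0.5747, 0.0148, 0.1058]
orientation: [0.248, 3.017, -0.009]
force: [1.7, 0.2, -2.8]
opening: 0.0357
```

```bash
python3 -c "
from h import *
rep()"
```

```text
t 11.07 tcp [0.5747 0.0148 0.1058] ty [0.163 0.987 0.003] tz [ 0.113 -0.016 -0.993] F [ 1.7  0.2 -2.8] op 0.0357
hook in panel mm [18.6 -4.8  0.7] tcp in panel [ 0.9 -4.8 14.7] rel rot deg [ 0.2 13.5 -0.1] Fpanel [ 0.6  0.5 -3.2]
```

>>> apply_moves --commands '[-0.3,0.05,-0.05,0,0,0,3.0,0,0,0,0,0,0,3.0]'

```text
t: 11.32
tool_pos: [0.5747, 0.0148, 0.1065]
orientation: [0.248, 3.01, -0.01]
force: [0.2, 0.6, -2.7]
opening: 0.0359
```

```bash
python3 -c "
from h import *
rep()"
```

```text
t 11.32 tcp [0.5747 0.0148 0.1065] ty [0.163 0.987 0.003] tz [ 0.12  -0.016 -0.993] F [ 0.2  0.6 -2.7] op 0.0359
hook in panel mm [18.9 -4.8  1.5] tcp in panel [ 1.1 -4.8 15.3] rel rot deg [ 0.2 13.  -0.1] Fpanel [-0.8  0.6 -2.6]
```

>>> apply_moves --commands '[-0.25,0.03,0.3,0,0,0,3.0,-0.15,0.02,0.3,0,0,0,3.0]'

```text
t: 11.58
tool_pos: [0.5735, 0.0149, 0.1069]
orientation: [0.248, 3.004, -0.009]
force: [32.9, -1.1, -40.6]
opening: 0.0358
```

```bash
python3 -c "
from h import *
rep()"
```

```text
t 11.57 tcp [0.5735 0.0149 0.1069] ty [0.164 0.986 0.005] tz [ 0.126 -0.016 -0.992] F [ 32.9  -1.1 -40.6] op 0.0358
hook in panel mm [18.  -4.9  2.4] tcp in panel [ 0.1 -4.9 16.2] rel rot deg [ 0.2 12.7 -0.2] Fpanel [ 16.8   4.3 -49.3]
```

>>> apply_moves --commands '[0.05,0,-0.1,0,0,0,3.0,-0.05,0,-0.05,0,0,0,3.0,0,0,0,0,0,0,3.0]'

```text
t: 11.95
tool_pos: [0.574, 0.0148, 0.1055]
orientation: [0.248, 3.003, -0.009]
force: [1.8, -0.8, -1.7]
opening: 0.0355
```

```bash
python3 -c "
from h import *
go([17.7,-5,1.8],11.0)"
```

```text
t 11.95 tcp [0.574  0.0148 0.1055] ty [0.164 0.986 0.005] tz [ 0.127 -0.016 -0.992] F [ 1.8 -0.8 -1.7] op 0.0355
hook in panel mm [18.  -4.9  0.9] tcp in panel [ 0.1 -4.9 14.7] rel rot deg [ 0.2 12.6 -0.2] Fpanel [ 1.2 -0.5 -2.2]
shift cm [-0.08  0.    0.01] turn [-0.009 -0.027  0.002]
```

>>> apply_moves --commands '[-0.08,0,-0.02,-0.004,-0.025,0,3.0,-0.05,0,-0.02,-0.002,-0.015,0,3.0,0,0,0,0,0,0,3.0]'

```text
t: 12.32
tool_pos: [0.5734, 0.0147, 0.1051]
orientation: [0.244, 2.957, -0.013]
force: [4.6, -0.7, -3.2]
opening: 0.0362
```

```bash
python3 -c "
from h import *
s=rep()[0];print(s['wrist_torque'])"
```

```text
t 12.32 tcp [0.5734 0.0147 0.1051] ty [0.164 0.987 0.006] tz [ 0.173 -0.023 -0.985] F [ 4.6 -0.7 -3.2] op 0.0362
hook in panel mm [17.9 -5.1  1.5] tcp in panel [-0.6 -5.1 14.5] rel rot deg [ 0.3 10.  -0.2] Fpanel [ 3.3  0.1 -4.6]
[-0.01640635 -0.63369673 -0.04978332]
```

>>> apply_moves --commands '[0,0,0,0,0,0,6.0,0,0,0,0,0,0,6.0,0,0,0,0,0,0,6.0,-0.7,0.1,4,0,0,0,6.0,-0.8,0.1,5,0,0,0,6.0,0,0,2,0,0,0,2.0,0,0,0,0,0,0,0]'

```text
t: 13.2
tool_pos: [0.5547, 0.0172, 0.2163]
orientation: [0.245, 2.962, -0.013]
force: [0.0, -0.6, -0.9]
opening: 0.0445
```

```bash
python3 - <<'E'
from h import *
rep()
m=camera_model("wrist");im,d=read_camera("wrist");cv2.imwrite("pics/w5.png",im)
P=cloud("wrist",d,m);L=(P-O)@Rp;x,y,z=np.moveaxis(L*1e3,-1,0)
k=(d>0)&(abs(y+5)<16)&(x>-60)&(x<-15)&(z>25)&(z<75)
for a in range(-60,-10,4):
    g=k&(x>=a)&(x<a+4)
    if g.sum()>5: print(a,np.median(z[g]).round(1))
E
```

```text
t 13.2 tcp [0.5547 0.0172 0.2163] ty [0.164 0.987 0.005] tz [ 0.168 -0.023 -0.986] F [ 0.  -0.6 -0.9] op 0.0445
hook in panel mm [ 38.2  -5.7 112.4] tcp in panel [ 19.8  -5.7 125.4] rel rot deg [ 0.3 10.3 -0.2] Fpanel [-0.2 -0.6 -0.9]
-44 26.4
-40 41.4
-36 52.5
-32 52.2
-28 51.7
-24 50.8
-20 49.7
-16 49.5
```

View pics/w5.png

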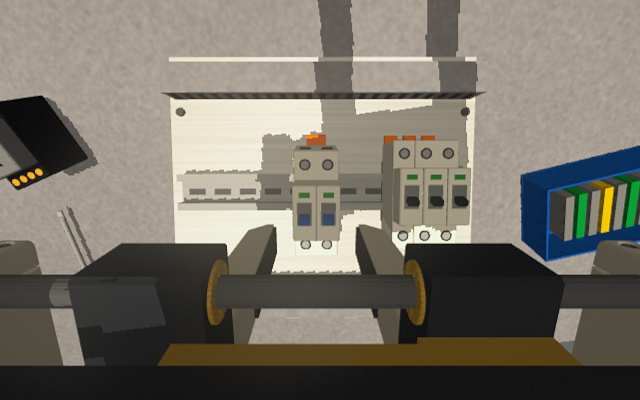

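```bash
python3 -c "
from h import *
go([-37,-5,75],0,np.zeros(3))"
```

```text
t 13.25 tcp [0.5542 0.0172 0.2152] ty [0.164 0.987 0.005] tz [ 0.166 -0.023 -0.986] F [ 0.1 -0.3 -0.2] op 0.0409
hook in panel mm [ 18.9  -5.7 124.5] tcp in panel [ 18.9  -5.7 124.5] rel rot deg [ 0.2 10.4 -0.2] Fpanel [ 0.1 -0.2 -0.2]
shift cm [-3.5   0.65 -6.56] turn [-0.034 -0.178  0.002]
```

>>> apply_moves --commands '[-3.5,0.6,0,-0.017,-0.09,0,0,-0.3,0.05,-3,-0.017,-0.09,0,0,0,0,-3,0,0,0,0,0,0,0,0,0,0,0,0,0,0,0,0,0,0]'

```text
t: 13.88
tool_pos: [0.5107, 0.0239, 0.141]
orientation: [0.229, 2.796, -0.041]
force: [-0.0, -0.1, -0.1]
opening: 0.0007
```

```bash
python3 -c "
from h import *
go([-37,-5,58],0,np.zeros(3))"
```

```text
t 13.88 tcp [0.5107 0.0239 0.141 ] ty [ 0.163  0.987 -0.002] tz [ 0.326 -0.056 -0.944] F [-0.  -0.1 -0.1] op 0.0007
hook in panel mm [-47.9  -6.2  69.8] tcp in panel [-47.9  -6.2  69.8] rel rot deg [-0.1  0.7 -0.1] Fpanel [-0.1 -0.1 -0.1]
shift cm [ 1.43 -0.12 -0.74] turn [-0.    -0.012  0.002]
```

>>> apply_moves --commands '[1.3,-0.1,-0.7,0,-0.01,0,0,0,0,0,0,0,0,0,0,0,0,0,0,0,0]'

```text
t: 14.25
tool_pos: [0.5261, 0.0226, 0.1375]
orientation: [0.229, 2.783, -0.04]
force: [-0.1, 0.4, -0.2]
opening: 0.0004
```

```bash
python3 -c "
from h import *
go([-37,-5,51],0,np.zeros(3))"
```

```text
t 14.25 tcp [0.5261 0.0226 0.1375] ty [0.164 0.987 0.   ] tz [ 0.338 -0.056 -0.939] F [-0.1  0.4 -0.2] op 0.0004
hook in panel mm [-34.6  -4.9  61.3] tcp in panel [-34.6  -4.9  61.3] rel rot deg [-0.  -0.  -0.1] Fpanel [-0.2  0.3 -0.2]
shift cm [ 0.12 -0.03 -1.05] turn [-0.     0.001  0.002]
```

>>> apply_moves --commands '[0.12,-0.03,-1.05,0,0,0,0,0.1,-0.02,-0.3,0,0,0,0,0.1,-0.02,-0.3,0,0,0,0]'

```text
t: 14.62
tool_pos: [0.5282, 0.0222, 0.1203]
orientation: [0.23, 2.786, -0.04]
force: [1.1, 0.8, 0.4]
opening: 0.0006
```

```bash
python3 -c "
from h import *
rep(np.zeros(3))"
```

```text
t 14.62 tcp [0.5282 0.0222 0.1203] ty [0.164 0.987 0.   ] tz [ 0.336 -0.055 -0.94 ] F [1.1 0.8 0.4] op 0.0006
hook in panel mm [-38.4  -5.   44.4] tcp in panel [-38.4  -5.   44.4] rel rot deg [-0.   0.1 -0.1] Fpanel [1. 1. 0.]
```

>>> apply_moves --commands '[0.12,-0.02,-0.35,0,0,0,0,0.12,-0.02,-0.35,0,0,0,0]'

```text
t: 14.88
tool_pos: [0.5287, 0.0224, 0.1164]
orientation: [0.23, 2.791, -0.04]
force: [-67.0, 4.2, 74.3]
opening: 0.0006
```

```bash
python3 -c "
from h import *
rep(np.zeros(3))"
```

```text
t 14.88 tcp [0.5287 0.0224 0.1164] ty [ 0.163  0.987 -0.   ] tz [ 0.331 -0.055 -0.942] F [-67.    4.2  74.3] op 0.0006
hook in panel mm [-39.4  -4.7  40.6] tcp in panel [-39.4  -4.7  40.6] rel rot deg [-0.   0.4 -0.1] Fpanel [-37.4  -6.7  92.7]
```

>>> apply_moves --commands '[-0.1,0.02,0.5,0,0,0,0,-1,0.2,4,0,0,0,0,-1,0.2,5,0,0,0,0,0,0,3,0,0,0,0,0,0,0,0,0,0,0,0,0,0,0,0,0,0]'

```text
t: 15.62
tool_pos: [0.5061, 0.0267, 0.2431]
orientation: [0.23, 2.792, -0.04]
force: [-1.4, -1.0, 0.1]
opening: 0.0008
```

```bash
cat >> h.py <<'E'
def look(fn):
    rep(np.zeros(3));m=camera_model("wrist");im,d=read_camera("wrist");cv2.imwrite(fn,im)
    P=cloud("wrist",d,m);L=(P-O)@Rp*1e3;x,y,z=np.moveaxis(L,-1,0);ok=d>0
    q=L[ok&(abs(z-42)<6)&(x>-60)&(x<-24)&(y<50)&(y>-60)]
    if len(q)>20:
        print("shoulder",cv2.minAreaRect(q[:,:2].astype(np.float32)));A=np.c_[q[:,:2],np.ones(len(q))];print(" plane",np.linalg.lstsq(A,q[:,2],rcond=None)[0].round(3),"z",np.median(q[:,2]))
    q=L[ok&(abs(z-64)<5)&(x>-40)&(x<35)&(y<140)&(y>-60)]
    g=np.sort(q[:,1]);j=np.where(np.diff(g)>3)[0];print("nose y edges",g[0].round(1),[(g[i].round(1),g[i+1].round(1)) for i in j],g[-1].round(1))
    for r in cv2.connectedComponents((ok&(abs(z-64)<5)&(abs(x)<40)&(abs(y-30)<95)).astype(np.uint8))[1:2]:
        for i in range(1,r.max()+1):
            g=L[r==i]
            if len(g)>100: print(" top comp",len(g),cv2.minAreaRect(g[:,:2].astype(np.float32)),np.median(g[:,2]).round(1))
E
python3 -c "
from h import *
look('pics/w6.png')"
```

```text
t 15.62 tcp [0.5061 0.0267 0.2431] ty [ 0.163  0.987 -0.   ] tz [ 0.33  -0.055 -0.942] F [-1.4 -1.   0.1] op 0.0008
hook in panel mm [-17.6  -4.1 167.5] tcp in panel [-17.6  -4.1 167.5] rel rot deg [-0.1  0.4 -0.1] Fpanel [-1.2 -1.2  0.5]
shoulder ((-34.445838928222656, -5.4217681884765625), (20.750755310058594, 35.06049346923828), 0.2739522159099579)
 plane [ 3.9000e-02 -3.0000e-03  4.3225e+01] z 42.007782998620144
nose y edges -23.2 [(np.float64(12.3), np.float64(57.3))] 111.5
 top comp 1316 ((-4.716047286987305, -5.598775863647461), (34.38485336303711, 35.43278121948242), 0.6105732321739197) 64.1
 top comp 2684 ((0.2416229248046875, 84.47395324707031), (54.21063232421875, 43.76420211791992), 89.81864929199219) 64.0
```

View pics/w6.png

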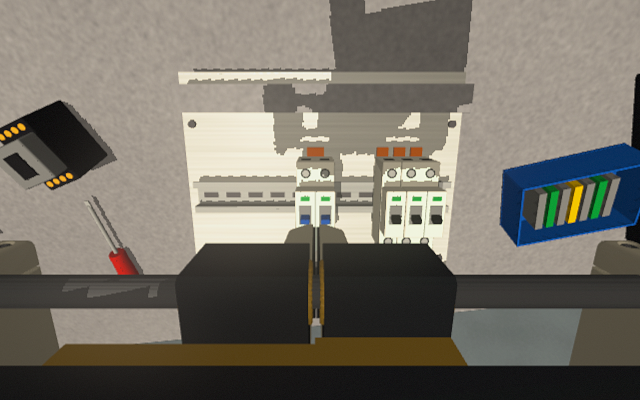

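```bash
python3 -c "
from h import *
go([-1,-58,80],0,np.zeros(3))"
```

```text
t 15.68 tcp [0.5061 0.0267 0.243 ] ty [ 0.163  0.987 -0.   ] tz [ 0.33  -0.055 -0.942] F [-0.2  0.  -0.4] op 0.0002
hook in panel mm [-17.6  -4.1 167.4] tcp in panel [-17.6  -4.1 167.4] rel rot deg [-0.1  0.5 -0.1] Fpanel [-0.3 -0.  -0.3]
shift cm [ 3.62 -6.05 -7.64] turn [-0.001 -0.008  0.002]
```

>>> apply_moves --commands '[0.6,-5.4,0,0.037,-0.006,0.013,0,0.6,-0.6,-3,0.037,-0.006,0.013,0,1.2,-0.2,-3,0,0,0,0,1.2,-0.2,-2,0,0,0,0,0,0,0,0,0,0,0,0,0,0,0,0,0,0]'

```text
t: 16.42
tool_pos: [0.5383, -0.0362, 0.1506]
orientation: [0.207, 2.799, 0.078]
force: [0.8, 0.7, 0.1]
opening: 0.0006
```

```bash
python3 -c "
from h import *
go([-1,-54,12],None,np.zeros(3))"
```

```text
t 16.43 tcp [ 0.5383 -0.0362  0.1506] ty [0.134 0.988 0.078] tz [ 0.331  0.03  -0.943] F [0.8 0.7 0.1] op 0.0006
hook in panel mm [ -9.8 -61.   66.2] tcp in panel [ -9.8 -61.   66.2] rel rot deg [ 4.8  1.2 -0. ] Fpanel [ 0.7  0.8 -0.2]
shift cm [ 2.76  0.26 -4.8 ] turn [0. 0. 0.]
```

>>> apply_moves --commands '[0.9,0.1,-1.6,0,0,0,0,0.9,0.1,-1.6,0,0,0,0,0.8,0.1,-1.2,0,0,0,0,0,0,0,0,0,0,0,0,0,0,0,0,0,0]'

```text
t: 17.05
tool_pos: [0.5663, -0.0326, 0.1111]
orientation: [0.204, 2.793, 0.077]
force: [0.3, 0.6, 0.3]
opening: 0.0003
```

```bash
python3 -c "
from h import *
go([-1,-40,12],None,np.zeros(3))"
```

```text
t 17.05 tcp [ 0.5663 -0.0326  0.1111] ty [0.132 0.988 0.078] tz [ 0.337  0.029 -0.941] F [0.3 0.6 0.3] op 0.0003
hook in panel mm [  2.1 -52.9  19.9] tcp in panel [  2.1 -52.9  19.9] rel rot deg [4.8 0.8 0.1] Fpanel [0.3 0.6 0.2]
shift cm [ 0.19  1.27 -0.85] turn [0. 0. 0.]
```

>>> apply_moves --commands '[0,0,-0.8,0,0,0,0,0.1,0.5,0,0,0,0,0,0.1,0.5,0,0,0,0,0,0.08,0.5,0,0,0,0,0,0,0,0,0,0,0,0]'

```text
t: 17.68
tool_pos: [0.5698, -0.0166, 0.1047]
orientation: [0.203, 2.79, 0.077]
force: [-0.4, 0.3, -0.2]
opening: 0.0003
```

```bash
python3 -c "
from h import *
rep(np.zeros(3))"
```

```text
t 17.68 tcp [ 0.5698 -0.0166  0.1047] ty [0.132 0.988 0.077] tz [ 0.339  0.029 -0.94 ] F [-0.4  0.3 -0.2] op 0.0003
hook in panel mm [  0.7 -36.5  13.6] tcp in panel [  0.7 -36.5  13.6] rel rot deg [4.8 0.6 0.1] Fpanel [-0.5  0.2 -0.1]
```

>>> apply_moves --commands '[0.08,0.5,0,0,0,0,0,0.08,0.5,0,0,0,0,0,0.08,0.5,0,0,0,0,0,0.08,0.5,0,0,0,0,0]'

```text
t: 18.18
tool_pos: [0.5732, 0.0041, 0.1048]
orientation: [0.204, 2.79, 0.076]
force: [-0.7, -1.5, -0.4]
opening: 0.0004
```

```bash
python3 -c "
from h import *
rep(np.zeros(3))"
```

```text
t 18.18 tcp [0.5732 0.0041 0.1048] ty [0.132 0.988 0.077] tz [ 0.339  0.028 -0.94 ] F [-0.7 -1.5 -0.4] op 0.0004
hook in panel mm [  0.8 -15.6  13.6] tcp in panel [  0.8 -15.6  13.6] rel rot deg [4.7 0.6 0.1] Fpanel [-0.5 -1.6 -0.2]
```

>>> apply_moves --commands '[0.08,0.5,0,0,0,0,0,0.08,0.5,0,0,0,0,0,0.08,0.5,0,0,0,0,0]'

```text
t: 18.55
tool_pos: [0.5759, 0.0202, 0.1048]
orientation: [0.204, 2.79, 0.076]
force: [0.3, -2.2, -0.0]
opening: 0.0002
```

```bash
python3 -c "
from h import *
look('pics/w7.png')"
```

```text
t 18.55 tcp [0.5759 0.0202 0.1048] ty [0.132 0.988 0.077] tz [ 0.339  0.028 -0.94 ] F [ 0.3 -2.2 -0. ] op 0.0002
hook in panel mm [ 0.8  0.8 13.6] tcp in panel [ 0.8  0.8 13.6] rel rot deg [4.7 0.6 0.1] Fpanel [ 0.6 -2.1 -0.2]
shoulder ((-34.27274703979492, 32.14726257324219), (20.563627243041992, 35.697853088378906), 0.053380087018013)
 plane [4.0000e-02 1.1000e-02 4.2948e+01] z 42.02610401908489
nose y edges -4.7 [(np.float64(-2.2), np.float64(14.3)), (np.float64(50.7), np.float64(56.7))] 112.5
 top comp 6157 ((-10.526533126831055, 84.61678314208984), (55.82170486450195, 22.565868377685547), 89.72084045410156) 64.0
 top comp 1570 ((-18.164264678955078, 33.64627456665039), (37.999610900878906, 13.726417541503906), 76.67803955078125) 63.7
 top comp 1399 ((19.50674819946289, 84.29650115966797), (54.66261672973633, 8.323221206665039), 88.04129028320312) 64.0
```

>>> apply_moves --commands '[0.04,0.25,0,0,0,0,0,0.04,0.2,0,0,0,0,0]'

```text
t: 18.85
tool_pos: [0.5767, 0.0256, 0.1048]
orientation: [0.204, 2.79, 0.076]
force: [-1.4, -1.5, 0.1]
opening: 0.0003
```

```bash
python3 -c "
from h import *
look('pics/w7.png')"
```

```text
t 18.85 tcp [0.5767 0.0256 0.1048] ty [0.132 0.988 0.077] tz [ 0.339  0.028 -0.94 ] F [-1.4 -1.5  0.1] op 0.0003
hook in panel mm [ 0.7  6.2 13.6] tcp in panel [ 0.7  6.2 13.6] rel rot deg [4.7 0.6 0.1] Fpanel [-1.  -1.7  0.5]
shoulder ((-34.245635986328125, 34.78876876831055), (20.47810935974121, 30.4019718170166), 0.002324426081031561)
 plane [4.3000e-02 2.3000e-02 4.2588e+01] z 42.044390191028725
nose y edges 0.6 [(np.float64(3.3), np.float64(19.5))] 112.2
 top comp 7582 ((-12.029443740844727, 66.00695037841797), (93.3598403930664, 22.13763427734375), 87.6640396118164) 64.0
 top comp 1289 ((19.500410079956055, 86.74345397949219), (49.62651062011719, 8.775848388671875), 87.68684387207031) 64.0
```

Side at 19.5, home at about 21, so roughly 1–1.5 mm is left. I'll push it gently to contact.

>>> apply_moves --commands '[0.02,0.12,0,0,0,0,0]'

```text
t: 19.02
tool_pos: [0.5769, 0.0269, 0.1048]
orientation: [0.204, 2.79, 0.076]
force: [-1.0, -0.6, 0.0]
opening: 0.0004
```

>>> apply_moves --commands '[0.02,0.1,0,0,0,0,0]'

```text
t: 19.15
tool_pos: [0.5771, 0.0275, 0.1048]
orientation: [0.204, 2.79, 0.075]
force: [-2.9, -6.6, 3.5]
opening: 0.0004
```

```bash
python3 -c "
from h import *
rep(np.zeros(3))"
```

```text
t 19.15 tcp [0.5771 0.0275 0.1048] ty [0.132 0.988 0.076] tz [ 0.339  0.027 -0.94 ] F [-2.9 -6.6  3.5] op 0.0004
hook in panel mm [ 0.8  8.1 13.6] tcp in panel [ 0.8  8.1 13.6] rel rot deg [4.7 0.6 0.1] Fpanel [-0.5 -7.   3.9]
```

>>> apply_moves --commands '[0.01,0.08,0,0,0,0,0]'

```text
t: 19.27
tool_pos: [0.577, 0.0275, 0.1048]
orientation: [0.204, 2.79, 0.073]
force: [-2.8, -7.9, 2.8]
opening: 0.0007
```

```bash
python3 -c "
from h import *
rep(np.zeros(3))"
```

```text
t 19.27 tcp [0.577  0.0275 0.1048] ty [0.132 0.988 0.075] tz [ 0.339  0.026 -0.941] F [-2.8 -7.9  2.8] op 0.0007
hook in panel mm [ 0.7  8.1 13.6] tcp in panel [ 0.7  8.1 13.6] rel rot deg [4.6 0.7 0.1] Fpanel [-0.4 -8.2  3.2]
```

Stopped against the row at about 8 N. I'll back off, retreat and check.

>>> apply_moves --commands '[-0.1,-0.6,0,0,0,0,0,-0.5,-2,0.5,0,0,0,0,-1,-2,4,0,0,0,0,-1,0,5,0,0,0,0,-1,0,5,0,0,0,0,0,0,2,0,0,0,0,0,0,0,0,0,0,0,0,0,0,0,0,0,0]'

```text
t: 20.27
tool_pos: [0.5374, -0.0196, 0.2724]
orientation: [0.204, 2.793, 0.078]
force: [0.9, 0.5, -0.0]
opening: 0.0001
```

```bash
python3 -c "
from h import *
look('pics/w8.png')
im=read_camera('side')[0];a=cv2.imread('pics/w8.png')[60:280,150:560];b=cv2.resize(im[150:270,310:450],None,fx=3,fy=3,interpolation=2)
a=cv2.resize(a,None,fx=.9,fy=.9);h=max(a.shape[0],b.shape[0]);f=lambda i:cv2.copyMakeBorder(i,0,h-i.shape[0],0,0,0)
cv2.imwrite('pics/fin.png',np.hstack([f(a),f(b)]))
for q in('row','contactor','breaker'):
  for r in spot_point(q,'side')[:2]: print(q,round(r['conf'],2),w('side',r['point']).round(4))
"
```

```text
t 20.27 tcp [ 0.5374 -0.0196  0.2724] ty [0.132 0.988 0.078] tz [ 0.337  0.03  -0.941] F [ 0.9  0.5 -0. ] op 0.0001
hook in panel mm [ 28.5 -44.7 181.9] tcp in panel [ 28.5 -44.7 181.9] rel rot deg [4.8 0.8 0.1] Fpanel [ 0.8  0.6 -0.3]
shoulder ((-34.22433853149414, 35.630043029785156), (19.034000396728516, 28.416492462158203), 0.14370937645435333)
 plane [2.0000e-02 3.2000e-02 4.1381e+01] z 41.97546783665696
nose y edges 21.1 [] 112.2
 top comp 4109 ((0.8371353149414062, 66.63127136230469), (91.08069610595703, 44.008079528808594), 89.82927703857422) 64.0
row 0.82 [0.5881 0.0687 0.0945]
row 0.53 [0.5359 0.0627 0.1153]
contactor 0.8 [ 0.4995 -0.2828  0.0023]
contactor 0.65 [0.5869 0.0749 0.0922]
breaker 0.77 [ 0.3477  0.2137 -0.0033]
breaker 0.76 [ 0.2885  0.4875 -0.0011]
```

View pics/fin.png

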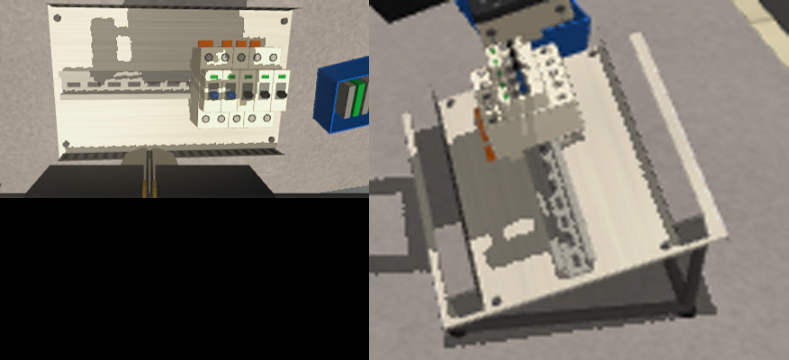

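```bash
python3 -c "
from h import *
print(close_job())"
```

```text
the job is handed in; nothing more can be done
None
```

The breaker is on the rail, snapped in and pushed up against the free side of the row, and I handed the job in at about 20 s of the 67 s allowed.

- **Hooking:** I picked the white breaker with blue toggles, hung its hook on the rail's upper edge and checked it by lifting, which met about 49 N of resistance.
- **Snapping:** I released it, pressed its foot-end shoulder down with closed fingers, then slid it along the rail until it stopped at about 8 N.
- **Seating:** the last check put the shoulder about 42 mm above the rail top, as a seated breaker should be, with no sign of tilt beyond measurement scatter.
- **Position:** its outer side sits 36 mm from the row's free side, so there is no gap. The row's far edge read 112.2 mm, against 111.5–112.5 mm before, so the row shows no sign of having moved.
- **Other objects:** I never touched the contactor, the screwdriver or the bin. I only re-measured the contactor, which was within about 8 mm of its first reading. The detectors are good to about 4 mm each.

**Press force:** the press peaked at about 100 N on the fingers, far above the 5–15 N needed but below the 120 N wrist limit. If the 40 N limit for the arm or gripper body also covers the fingertips, both that press and the lift check would break it.

**Disagreements:** the final side-camera search did not report the mounted breaker, only the red look-alikes. Its reading of the row's origin along the rail was about 6 mm off its earlier ones, so I relied on the wrist camera's depth reading.

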